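# Balance the loaded parts cassette on the bagger's narrow rest

### The job

The closed parts cassette has its load settled somewhere along its length, and you cannot see where. Pick it up, feel where it balances, and set it on the small square head of the rest so that it stays there level, lid up, when you let go. Do not tip or drop it on the way, and leave the tape roll, the jar and the wrench alone.

Things in the scene. Friction and masses are not known exactly. Their poses are not given: they have to be found in the camera images.
- cassette: closed aluminium box with dark steel end bands, 200 mm long (own x), 50 wide (own y), 60 high (own z), about 0.75 kg, lying lid up on the table. Both ends look alike. Origin: centre of the underside. About four fifths of its weight is a load fixed inside, unseen, so its balance point lies anywhere up to 67 mm either side of the middle along x (on the middle line in y).
- rest: fixed stand: dark steel base plate 130 x 110 mm, 12 mm thick, with a steel post (12 mm thick, with a 28 mm collar at its foot) that ends in a flat square head. Origin: centre of the base's underside, on the table.
- rest_top (a point): centre of the upper face of the rest's head, 85 mm above the table. The head is 18 x 18 mm, 10 mm thick, sides parallel to the base plate.
- tape: bystander: roll of grey tape lying flat, 100 mm across, 48 mm high; origin: centre of the underside
- jar: bystander: clear jar with white cap, 68 mm across, 100 mm high; origin: centre of the underside
- wrench: bystander: steel wrench 170 mm long lying flat; origin on its underside near the middle
Mind the look-alikes: they are no part of the job. What is meant by the cassette is not red, and is the smaller of those in its own colour. What is shaped like the rest but orange is not meant.

How it is judged (in metres and radians):
At the end, for the whole second after the job is handed in: The cassette sits lid up on the head of the rest, level within 0.06 rad, its underside at the height of the head within 6 mm and its middle within 85 mm of the head's centre, its weight (over 3 N) borne by the rest, at rest and let go (angle between cassette's own z axis and vertical below 0.06 rad and z of cassette in the frame of rest_top between -0.006 and 0.006 m and horizontal distance between cassette and rest_top below 0.085 m and contact force between cassette and rest above 3 N and linear speed of cassette below 0.02 m/s and angular speed of cassette below 0.1 rad/s); the robot touches nothing.
It fails at once if the cassette is tipped by more than 0.5 rad (about 30 degrees) or dropped (angle between cassette's own z axis and vertical above 0.5 rad or linear speed of cassette above 1.2 m/s).
It fails at once if a bystander (tape roll, jar, wrench) is moved by more than 30 mm (distance of any of tape, jar, wrench from where it was at the start of the episode above 0.03 m).
It also fails if it takes over 58 s, if anything falls off the work surface, if the arm or the gripper's body presses on something with over 40 N, if the wrist force passes 120 N, or if a joint passes its speed limit or range.

### The arm

A 7-joint arm with a two-finger parallel gripper is mounted at the origin on the work surface. World frame = base frame: x ahead of the robot, y to its left, z up, the work surface at z = 0. Lengths are in mm, angles in rad, forces in N, time in s.
With the tool pointing down it reaches from about 425 to 950 mm from the base axis. Payload 4.7 kg.
Tool frame: the origin (TCP) lies midway between the tips of the shut fingers; the grasp point (between the pads) lies 19 mm behind it; z points along the fingers, y is the line along which they close (so a half turn about z gives the same grasp; the last joint's range is limited). The gripper opens to 87 mm and grips with 3 to 60 N. Pads are 19 mm wide; open, the fingers measure 117 mm over their backs; the gripper's body (75 mm by 190 mm) begins 51 mm behind the grasp point.
Start: joints at [-1.283, 0.469, -0.049, 1.532, 0.024, 1.141, -0.082], TCP at [210.24, 641.442, 222.573] pointing down, gripper open.
Joint ranges: [-2.59, 2.59], [-0.33, 1.99], [-1.39, 1.29], [0.1, 2.45], [-1.04, 4.18], [0.21, 1.99], [-2.66, 2.66]. Speed limits (rad/s): [2.57, 2.57, 3.14, 3.14, 3.14, 3.14, 3.14].

### API

Orientations are given as a unit quaternion [x, y, z, w].
In Python, from workcell import bot gives the robot as it stands.
- The arm moves only by the tool step_arm, never from a script. Its argument "steps" is a list of rows, each an object of numbers: "tx", "ty", "tz": the shift along the world's x, y, z normalised to -1 to 1, where 1 is 500 mm; "rx", "ry", "rz": the turn, a rotation vector about the world's x, y, z normalised to -1 to 1, where 1 is 90 degrees. A call has 1 to 8 rows; each row is the pose to reach, as a shift and turn from the pose commanded when the call began; what a row does not reach only later rows make up. A row lasts 1/8 s, in which the tool goes at most 62.5 mm and 10.7 degrees, less where a joint would pass 70% of its speed; a pose out of reach is approached as far as the arm can. A call with a number of a shift or a turn outside -1 to 1 is refused whole. A call with a gripper value outside its range is refused whole. "gripper" is the closure, from 0 (fully open) to 1 (shut), set as the call begins (left out, the last holds). The fingers move at their own pace and stop on an object; the grip force is fixed at half the most. Time passes only in rows, so rows that repeat a pose let the fingers close. It gives the time, the measured TCP pose, the force, the opening and the grip force at its end, in the units of the state.
- bot.state(): the state, without advancing time (a new reading comes with each control period).
- bot.camera(name): name is "scene" or "top"; returns (picture, depth): 384x512x3 uint8, blue, green, red; 384x512 float32, mm along the optical axis (not along the pixel's ray), 0 where there is no reading.
- bot.camera_params(name): a dict with "fx", "fy", "cx", "cy" (pixels), "k1" (the pictures are not rectified: a ray, as slopes to the right and down, at radius r is drawn at 1 + k1 r^2 times it, then the intrinsics apply), "R" (3x3) and "t" (3): a world point X has camera coordinates R X + t. Camera axes: x right, y down, z forward; pixel columns grow to the right and rows downward; lengths in mm; the calibration is good to about 2 mm. A picture is of the moment at which its call begins. camera_params takes no time and is no camera call.
- bot.finish_job(): hands the job in; it is judged then, once.
The state is a dict: "time_s": time; "joint_pos": joint angles; "qvel": joint speeds; "joint_efforts": joint torques, N m; "position": TCP position; "tcp_rot": TCP orientation; "force": force on the tool from outside, world axes, zero at the start; "ft_torque": the same for the moment, N m; "opening": finger opening in mm; "grasp_force": force on a finger pad.
Only numpy, scipy, OpenCV 4.12 (cv2) and the standard library are available. Lean on these libraries where they do the work, as an engineer would, in place of code of your own. Each camera call takes 0.05 s, during which the arm holds its last target. There are 200 camera calls.

## Working session

There is one attempt and no reset: what is moved stays moved. The work goes in short steps, Python scripts to look and compute and a tool call to move; the robot and the scene stay as the last step left them, time stands still between calls to the robot, and variables do not carry over. Pictures are saved under pics/ and viewed, at most 10 in all, crops included, and the job is handed in when it is done.

Besides the shell and the picture viewer there is one more tool, called after "Request:" as a command line: name --argument value ..., lists and objects as JSON in quotes. step_arm: Moves the arm, as the interface text tells. Its arguments: {"type":"object","properties":{"steps":{"type":"array","items":{"type":"object","properties":{"tx":{"type":"number","minimum":-1,"maximum":1},"ty":{"type":"number","minimum":-1,"maximum":1},"tz":{"type":"number","minimum":-1,"maximum":1},"rx":{"type":"number","minimum":-1,"maximum":1},"ry":{"type":"number","minimum":-1,"maximum":1},"rz":{"type":"number","minimum":-1,"maximum":1}}}},"gripper":{"type":"number"}},"required":["steps"]}

```bash
mkdir -p pics; ls; cat > h.py <<'E'
from workcell import bot
import cv2, numpy as np
E
python3 - <<'E'
from h import *
for n in ("scene","top"):
    p,d=bot.camera(n); cv2.imwrite(f"pics/{n}0.png",p); np.save(f"{n}.npy",d)
    print(n,bot.camera_params(n))
print(bot.state())
E
```

```text
pics
scene {'fx': 496.16651171464736, 'fy': 496.16651171464736, 'cx': 263.9141925968647, 'cy': 196.13636349283638, 'k1': -0.09129911630233806, 'R': array([[ 0.00788627,  0.99996539, -0.00265106],
       [ 0.73137667, -0.00757593, -0.68193165],
       [-0.68192813,  0.00343898, -0.7314111 ]]), 't': array([ -46.62322606, -313.97037055, 1627.34707868])}
top {'fx': 443.6008261429205, 'fy': 443.6008261429205, 'cx': 253.25918077452772, 'cy': 193.40330292563291, 'k1': -0.010030254922656426, 'R': array([[ 0.00182887, -0.9999895 ,  0.00420127],
       [-0.99407223, -0.00227472, -0.10869789],
       [ 0.10870631, -0.00397757, -0.99406595]]), 't': array([  29.22470318,  531.62329722, 1094.21362324])}
{'time_s': 0.1, 'joint_pos': array([-1.28290486,  0.46933728, -0.04861264,  1.53356444,  0.02412313,
        1.14101555, -0.08227604]), 'qvel': array([ 0.00018426, -0.00224754,  0.00049198, -0.00284573, -0.00136136,
        0.00018337,  0.0004935 ]), 'joint_efforts': array([ 4.70168670e-04, -5.09170890e+01, -8.13744357e-02, -2.36828524e+01,
       -6.14676252e-02,  3.44123889e-02,  6.84048700e-05]), 'position': array([210.09090244, 640.90429053, 221.62453725]), 'tcp_rot': array([ 1.57695558e-01,  9.87487395e-01, -8.63215783e-04, -1.00372990e-04]), 'force': array([ 0.6404822 ,  0.40637688, -0.32901242]), 'ft_torque': array([-0.0204042 ,  0.02280215, -0.0182344 ]), 'grasp_force': 0.0, 'opening': 86.65432065281182}
```

View pics/scene0.png

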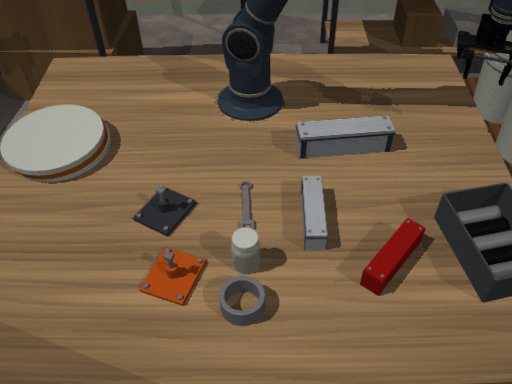

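View pics/top0.png

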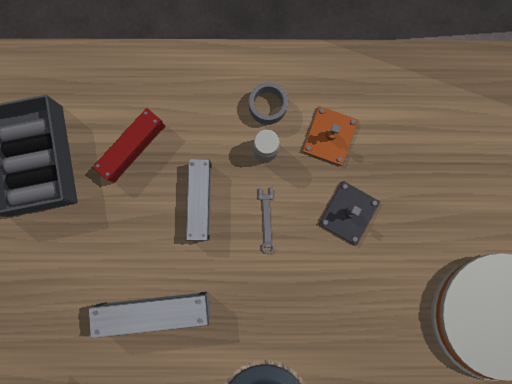

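The cassette is the smaller grey box, at top (198,200) and scene (314,212). The rest is the dark stand, at top (350,212) with its head near (357,211), and at scene (166,210). The larger grey box, the red box and the orange stand are decoys.

```bash
cat > h.py <<'E'
from workcell import bot
import cv2, numpy as np
def rays(name,uv):
    c=bot.camera_params(name); K=np.array([[c['fx'],0,c['cx']],[0,c['fy'],c['cy']],[0,0,1]])
    q=cv2.undistortPoints(np.float64(uv).reshape(-1,1,2),K,np.array([c['k1'],0,0,0.])).reshape(-1,2)
    return np.c_[q,np.ones(len(q))],c['R'],c['t']
def plane(name,uv,z):
    q,R,t=rays(name,uv); o=-R.T@t; d=q@R
    return o+d*((z-o[2])/d[:,2])[:,None]
def cloud(name,dep):
    h,w=dep.shape; v,u=np.mgrid[:h,:w]
    q,R,t=rays(name,np.c_[u.ravel(),v.ravel()])
    P=(q*dep.reshape(-1,1)-t)@R
    P[dep.ravel()==0]=np.nan
    return P.reshape(h,w,3)
def two(uvA,uvB):  # triangulate scene/top
    A=[];b=[]
    for n,uv in (("scene",uvA),("top",uvB)):
        q,R,t=rays(n,[uv]); 
        for i in (0,1):
            A.append(R[i]-q[0,i]*R[2]); b.append(q[0,i]*t[2]-t[i])
    return np.linalg.lstsq(np.array(A),np.array(b),rcond=None)[0]
E
python3 - <<'E'
from h import *
dat={}
for n,box in (("top",(150,140,240,260)),("scene",(290,165,340,260))):
    p=cv2.imread(f"pics/{n}0.png"); P=cloud(n,np.load(f"{n}.npy")); dat[n]=(p,P)
    x0,y0,x1,y1=box; Z=P[y0:y1,x0:x1]
    m=(Z[...,2]>52)&(Z[...,2]<70); xy=Z[m]
    cs=cv2.findContours(m.astype(np.uint8),cv2.RETR_EXTERNAL,cv2.CHAIN_APPROX_NONE)[0]; c=max(cs,key=cv2.contourArea)
    print(n,"height",np.median(xy[:,2]),cv2.minAreaRect(np.float32(xy[:,:2])))
    pc=np.array(cv2.boxPoints(cv2.minAreaRect(c)))+[x0,y0]
    print(cv2.minAreaRect(np.float32(plane(n,c.reshape(-1,2)+[x0,y0],60)[:,:2])), pc.mean(0))
for n,box in (("top",(315,175,385,250)),("scene",(130,170,205,240))):
    p,P=dat[n]; x0,y0,x1,y1=box; Z=P[y0:y1,x0:x1]
    m=(Z[...,2]>76)&(Z[...,2]<95); q=Z[m]; print(n,"head",m.sum(),q.mean(0),np.median(q,0), np.argwhere(m).mean(0)[::-1]+[x0,y0])
    b=(Z[...,2]>6)&(Z[...,2]<18)
    print("base",cv2.minAreaRect(np.float32(Z[b][:,:2])))
    cv2.imwrite(f"pics/h{n}.png",cv2.resize(p[y0:y1,x0:x1],None,fx=6,fy=6,interpolation=0))
for nm,(x0,y0,x1,y1) in dict(jar=(250,125,285,165),tape=(245,80,292,128),wrench=(255,185,278,256)).items():
    Z=dat["top"][1][y0:y1,x0:x1]; q=Z[Z[...,2]>4]; print(nm,q.min(0),q.max(0))
ims=[cv2.resize(cv2.imread(f"pics/h{n}.png"),(400,400)) for n in("top","scene")]
cv2.imwrite("pics/heads.png",np.hstack(ims))
E
```

```text
top height 61.87500073533244 ((513.8112182617188, 166.83663940429688), (52.3890380859375, 200.65174865722656), 89.31031799316406)
((513.72607421875, 166.10365295410156), (51.9277229309082, 200.57688903808594), 89.24439239501953) [197.98580933 199.53909302]
scene height 61.04014988021203 ((515.5347900390625, 165.92214965820312), (52.421260833740234, 205.47532653808594), 89.37157440185547)
((519.288818359375, 165.00816345214844), (51.936180114746094, 209.4091033935547), 89.25846862792969) [313.7409327  207.48445129]
top head 66 [ 484.54744009 -215.48314902   85.78189151] [ 483.92885321 -215.41333891   85.99948384] [355.89393939 210.56060606]
base ((486.21527099609375, -218.49569702148438), (176.61204528808594, 185.94070434570312), 88.25942993164062)
scene head 64 [ 486.53698408 -215.01842404   83.52076525] [ 486.44140617 -214.71339372   84.49191638] [160.5625 190.75  ]
base ((461.3603210449219, -207.85049438476562), (237.2957000732422, 175.29067993164062), 1.4530487060546875)
jar [611.13882021 -50.34893269   4.00619166] [715.67619317  39.01625283 107.09500761]
tape [709.53122496 -69.5077417    4.00301517] [838.5251045   52.76887458  56.14252904]
wrench [376.39581584 -31.28148989   4.01020626] [555.91837808  25.75246093  15.19318854]
```

View pics/heads.png

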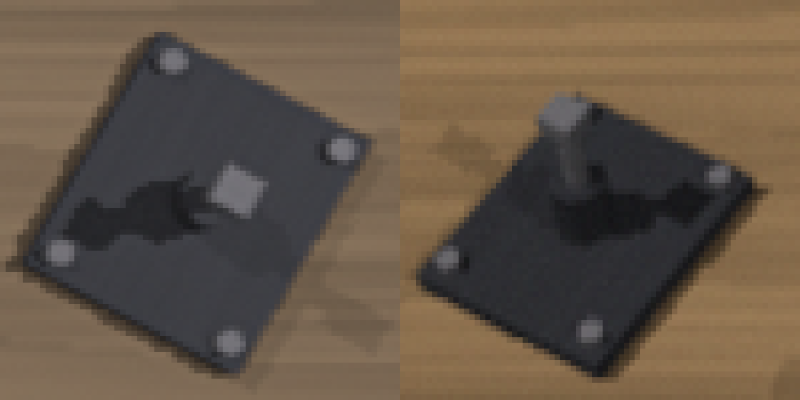

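Request:
step_arm --steps '[{"tx":0.608,"ty":-0.95,"tz":-0.145,"rz":0.194},{"tx":0.608,"ty":-0.95,"tz":-0.145,"rz":0.194},{"tx":0.608,"ty":-0.95,"tz":-0.145,"rz":0.194},{"tx":0.608,"ty":-0.95,"tz":-0.145,"rz":0.194},{"tx":0.608,"ty":-0.95,"tz":-0.145,"rz":0.194},{"tx":0.608,"ty":-0.95,"tz":-0.145,"rz":0.194},{"tx":0.608,"ty":-0.95,"tz":-0.145,"rz":0.194},{"tx":0.608,"ty":-0.95,"tz":-0.145,"rz":0.194}]' --gripper 0

```text
$.steps[0]: bad value
```

```bash
python3 - <<'E'
from h import *
a=np.array
t=(356.8,210.6); s=(160.6,189.4)
print("head tri",two(s,t),plane("top",[t],85),plane("scene",[s],85))
c=a([(160,35),(370,140),(235,375),(25,265)])/400*[70,75]+[315,175]
C=plane("top",c,12); print("base ctr",C.mean(0)); e=C[1]-C[0]; print(np.degrees(np.arctan2(e[1],e[0])))
print(two((313.7,207.5),(198.0,199.5)))
S=bot.state(); print(S['time_s'],S['position'],S['tcp_rot'],S['force'],S['ft_torque'])
E
```

```text
head tri [ 484.31916971 -216.15878122   86.32390381] [[ 484.51014162 -217.84791892   85.        ]] [[ 483.29643682 -215.13417919   85.        ]]
base ctr [ 483.32174802 -216.59826691   12.        ]
-118.4973371225085
[513.99848683 167.62769042  47.21960457]
0.1 [210.09090244 640.90429053 221.62453725] [ 1.57695558e-01  9.87487395e-01 -8.63215783e-04 -1.00372990e-04] [ 0.6404822   0.40637688 -0.32901242] [-0.0204042   0.02280215 -0.0182344 ]
```

Request:
step_arm --steps '[{"tx":0.608,"ty":-0.95,"tz":-0.145,"rx":0,"ry":0,"rz":0.194},{"tx":0.608,"ty":-0.95,"tz":-0.145,"rx":0,"ry":0,"rz":0.194},{"tx":0.608,"ty":-0.95,"tz":-0.145,"rx":0,"ry":0,"rz":0.194},{"tx":0.608,"ty":-0.95,"tz":-0.145,"rx":0,"ry":0,"rz":0.194},{"tx":0.608,"ty":-0.95,"tz":-0.145,"rx":0,"ry":0,"rz":0.194},{"tx":0.608,"ty":-0.95,"tz":-0.145,"rx":0,"ry":0,"rz":0.194},{"tx":0.608,"ty":-0.95,"tz":-0.145,"rx":0,"ry":0,"rz":0.194},{"tx":0.608,"ty":-0.95,"tz":-0.145,"rx":0,"ry":0,"rz":0.194}]' --gripper 0

```text
time_s: 1.1
position: [478.2, 221.9, 158.5]
tcp_rot: [0.006, 1.0, 0.0, -0.0]
force: [0.0, 0.1, -0.1]
opening: 87.0
grasp_force: 0.0
```

Request:
step_arm --steps '[{"tx":0.0,"ty":0.0,"tz":0,"rx":0,"ry":0,"rz":0},{"tx":0.0,"ty":0.0,"tz":0,"rx":0,"ry":0,"rz":0}]'

```text
time_s: 1.35
position: [477.2, 224.1, 158.6]
tcp_rot: [0.006, 1.0, 0.0, -0.0]
force: [-0.9, 0.6, -0.4]
opening: 86.9
grasp_force: 0.0
```

```bash
cat > s.py <<'E'
from h import *
from scipy.spatial.transform import Rotation as Ro
np.set_printoptions(precision=3,suppress=True)
S=bot.state(); r=Ro.from_quat(S['tcp_rot']).as_matrix()
print(S['time_s'],S['position'],"yaxis deg",np.degrees(np.arctan2(r[1,1],r[0,1])),"tool z",r[:,2],"F",S['force'],"M",S['ft_torque'],S['opening'],S['grasp_force'])
E
python3 s.py
```

```text
1.35 [477.15  224.126 158.57 ] yaxis deg 89.30552422343818 tool z [-0.001  0.    -1.   ] F [-0.891  0.564 -0.4  ] M [ 0.048  0.038 -0.021] 86.94624419398038 0.0
```

Request:
step_arm --steps '[{"tx":0.074,"ty":-0.115,"tz":0,"rx":0,"ry":0,"rz":0},{"tx":0.074,"ty":-0.115,"tz":0,"rx":0,"ry":0,"rz":0},{"tx":0.074,"ty":-0.115,"tz":-0.05,"rx":0,"ry":0,"rz":0},{"tx":0.074,"ty":-0.115,"tz":-0.12,"rx":0,"ry":0,"rz":0},{"tx":0.074,"ty":-0.115,"tz":-0.2,"rx":0,"ry":0,"rz":0},{"tx":0.074,"ty":-0.115,"tz":-0.25,"rx":0,"ry":0,"rz":0},{"tx":0.074,"ty":-0.115,"tz":-0.271,"rx":0,"ry":0,"rz":0},{"tx":0.074,"ty":-0.115,"tz":-0.271,"rx":0,"ry":0,"rz":0}]'

```text
time_s: 2.35
position: [514.0, 167.5, 23.2]
tcp_rot: [0.005, 1.0, 0.0, -0.0]
force: [0.0, -0.2, 0.6]
opening: 87.1
grasp_force: 0.0
```

```bash
python3 s.py
```

```text
2.35 [514.048 167.494  23.152] yaxis deg 89.41795683130708 tool z [-0.001  0.    -1.   ] F [ 0.003 -0.158  0.615] M [ 0.01   0.002 -0.003] 87.11044709703945 0.0
```

Request:
step_arm --steps '[{"tx":0,"ty":0,"tz":0,"rx":0,"ry":0,"rz":0},{"tx":0,"ty":0,"tz":0,"rx":0,"ry":0,"rz":0},{"tx":0,"ty":0,"tz":0,"rx":0,"ry":0,"rz":0},{"tx":0,"ty":0,"tz":0,"rx":0,"ry":0,"rz":0},{"tx":0,"ty":0,"tz":0,"rx":0,"ry":0,"rz":0},{"tx":0,"ty":0,"tz":0,"rx":0,"ry":0,"rz":0}]' --gripper 1

```text
time_s: 3.1
position: [514.7, 166.2, 23.5]
tcp_rot: [0.006, 1.0, 0.0, 0.0]
force: [-0.1, -0.6, 3.9]
opening: 49.7
grasp_force: 30.0
```

```bash
python3 s.py
```

```text
3.1 [514.657 166.167  23.519] yaxis deg 89.29682368253454 tool z [ 0.  0. -1.] F [-0.136 -0.647  3.888] M [-0.071  0.098 -0.053] 49.717681867215504 29.99873593915254
```

Request:
step_arm --steps '[{"tx":0,"ty":0,"tz":0.006,"rx":0,"ry":0,"rz":0},{"tx":0,"ty":0,"tz":0.012,"rx":0,"ry":0,"rz":0},{"tx":0,"ty":0,"tz":0.012,"rx":0,"ry":0,"rz":0},{"tx":0,"ty":0,"tz":0.012,"rx":0,"ry":0,"rz":0}]'

```text
time_s: 3.6
position: [514.1, 166.1, 29.0]
tcp_rot: [0.006, 1.0, -0.0, -0.0]
force: [0.2, 0.6, -7.7]
opening: 49.5
grasp_force: 30.0
```

```bash
python3 s.py
```

```text
3.6 [514.106 166.107  28.952] yaxis deg 89.31288633701362 tool z [-0.001 -0.    -1.   ] F [ 0.229  0.578 -7.717] M [ 0.051  0.241 -0.027] 49.50466407002829 29.99808840919286
```

Request:
step_arm --steps '[{"tx":0,"ty":0,"tz":0.01,"rx":0,"ry":0,"rz":0},{"tx":0,"ty":0,"tz":0.02,"rx":0,"ry":0,"rz":0},{"tx":0,"ty":0,"tz":0.02,"rx":0,"ry":0,"rz":0},{"tx":0,"ty":0,"tz":0.02,"rx":0,"ry":0,"rz":0}]'

```text
time_s: 4.1
position: [514.5, 166.2, 39.4]
tcp_rot: [0.006, 1.0, 0.0, 0.0]
force: [-0.8, 0.4, -7.5]
opening: 49.8
grasp_force: 30.0
```

```bash
cat > tilt.py <<'E'
from h import *
import sys
tag=sys.argv[1]
M=[];F=[]
for k in range(4):
    p,d=bot.camera("scene"); S=bot.state(); M.append(S['ft_torque']); F.append(S['force'])
print("M",np.mean(M,0),np.std(M,0),"F",np.mean(F,0),np.std(F,0),"pos",S['position'],"t",S['time_s'])
cv2.imwrite(f"pics/{tag}.png",p)
P=cloud("scene",d)
c=S['position']; 
# side face points visible from scene camera (+x end, y sides) : lid height vs x
m=(abs(P[...,0]-c[0])<110)&(abs(P[...,1]-c[1])<22)&(abs(P[...,2]-(c[2]+38))<22)
q=P[m]
for lo in range(-100,110,20):
    z=q[(q[:,0]-c[0]>=lo)&(q[:,0]-c[0]<lo+20)][:,2]
    if len(z): print(lo,len(z),round(np.median(z)-c[2],1),end="; ")
E
python3 tilt.py t1
```

```text
M [ 0.00578925  0.22202115 -0.00544359] [0.01640474 0.00573418 0.01477754] F [-0.18955221 -0.03798657 -7.21080339] [0.1398008  0.42825295 0.45512601] pos [514.45603521 166.19556     39.18043361] t 4.3
-40 50 37.1; -20 60 38.1; 0 104 37.4; 20 117 37.9; 40 117 37.5; 60 114 37.5; 80 194 36.4; 100 35 28.8;
```

View pics/t1.png

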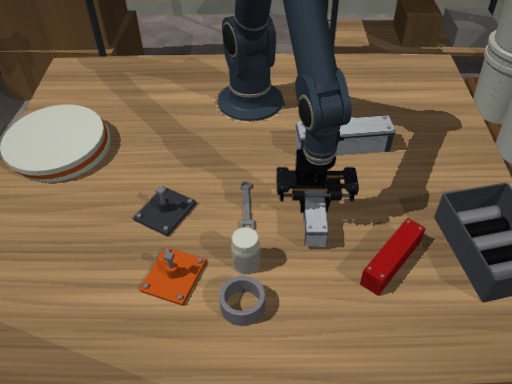

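The picture shows the cassette held level at scene (315,218) with its lid flat. The moment of about 0.222 Nm at about 7.3 N puts the balance point about +30 mm in x from the grip. I'll lift and carry it slowly.

Request:
step_arm --steps '[{"tx":0,"ty":0,"tz":0.03,"rx":0,"ry":0,"rz":0},{"tx":0,"ty":0,"tz":0.09,"rx":0,"ry":0,"rz":0},{"tx":0,"ty":0,"tz":0.15,"rx":0,"ry":0,"rz":0},{"tx":0,"ty":-0.01,"tz":0.21,"rx":0,"ry":0,"rz":0},{"tx":-0.01,"ty":-0.04,"tz":0.25,"rx":0,"ry":0,"rz":0},{"tx":-0.02,"ty":-0.09,"tz":0.27,"rx":0,"ry":0,"rz":0},{"tx":-0.03,"ty":-0.15,"tz":0.27,"rx":0,"ry":0,"rz":0},{"tx":-0.04,"ty":-0.21,"tz":0.27,"rx":0,"ry":0,"rz":0}]'

```text
time_s: 5.3
position: [494.2, 60.3, 175.4]
tcp_rot: [0.006, 1.0, 0.0, 0.001]
force: [-0.2, -0.3, -8.0]
opening: 49.9
grasp_force: 30.0
```

Request:
step_arm --steps '[{"tx":-0.01,"ty":-0.07,"tz":0,"rx":0,"ry":0,"rz":0},{"tx":-0.02,"ty":-0.14,"tz":0,"rx":0,"ry":0,"rz":0},{"tx":-0.03,"ty":-0.21,"tz":0,"rx":0,"ry":0,"rz":0},{"tx":-0.04,"ty":-0.28,"tz":0,"rx":0,"ry":0,"rz":0},{"tx":-0.05,"ty":-0.35,"tz":0,"rx":0,"ry":0,"rz":0},{"tx":-0.06,"ty":-0.42,"tz":0,"rx":0,"ry":0,"rz":0},{"tx":-0.07,"ty":-0.47,"tz":0,"rx":0,"ry":0,"rz":0},{"tx":-0.08,"ty":-0.51,"tz":0,"rx":0,"ry":0,"rz":0}]'

```text
time_s: 6.3
position: [454.0, -195.1, 175.3]
tcp_rot: [0.007, 1.0, -0.0, 0.0]
force: [0.6, 0.2, -6.9]
opening: 50.2
grasp_force: 30.0
```

Request:
step_arm --steps '[{"tx":0,"ty":-0.02,"tz":0,"rx":0,"ry":0,"rz":0},{"tx":0,"ty":-0.03,"tz":0,"rx":0,"ry":0,"rz":0},{"tx":0,"ty":-0.03,"tz":0,"rx":0,"ry":0,"rz":0},{"tx":0,"ty":-0.03,"tz":0,"rx":0,"ry":0,"rz":0}]'

```text
time_s: 6.8
position: [454.8, -207.8, 174.3]
tcp_rot: [0.005, 1.0, 0.0, -0.0]
force: [-0.4, 0.1, -7.8]
opening: 50.2
grasp_force: 30.0
```

```bash
sed -i 's/range(4)/range(12)/' tilt.py; python3 tilt.py t2; python3 s.py
```

```text
M [ 0.02362655  0.22473483 -0.01542345] [0.02472474 0.02697801 0.02825005] F [ 0.06026612  0.0137496  -7.64590804] [0.45829086 0.33896478 0.43197492] pos [ 454.56018158 -208.73550491  174.30783656] t 7.4
-80 4 37.9; -60 44 37.8; -40 23 38.6; -20 95 37.8; 0 108 37.5; 20 104 37.3; 40 114 37.2; 60 118 37.0; 80 208 35.3; 100 41 26.1; 7.4 [ 454.56  -208.736  174.308] yaxis deg 89.30973711162943 tool z [-0.  0. -1.] F [-0.023  0.343 -7.105] M [ 0.027  0.273 -0.016] 49.868347650426735 29.99843159224838
```

Request:
step_arm --steps '[{"tx":0,"ty":-0.015,"tz":0,"rx":0,"ry":0,"rz":0},{"tx":0,"ty":-0.015,"tz":-0.04,"rx":0,"ry":0,"rz":0},{"tx":0,"ty":-0.015,"tz":-0.08,"rx":0,"ry":0,"rz":0},{"tx":0,"ty":-0.015,"tz":-0.11,"rx":0,"ry":0,"rz":0},{"tx":0,"ty":-0.015,"tz":-0.12,"rx":0,"ry":0,"rz":0},{"tx":0,"ty":-0.015,"tz":-0.12,"rx":0,"ry":0,"rz":0},{"tx":0,"ty":-0.015,"tz":-0.12,"rx":0,"ry":0,"rz":0}]'

```text
time_s: 8.28
position: [455.2, -216.6, 115.0]
tcp_rot: [0.006, 1.0, -0.0, 0.001]
force: [1.3, -0.6, -7.9]
opening: 49.7
grasp_force: 30.0
```

```bash
python3 s.py; python3 - <<'E'
from h import *
p,d=bot.camera("scene"); cv2.imwrite("pics/t3.png",cv2.resize(p[130:260,80:260],(720,520),interpolation=cv2.INTER_CUBIC))
E
```

```text
8.275 [ 455.206 -216.576  114.993] yaxis deg 89.3063389650006 tool z [ 0.001 -0.    -1.   ] F [ 1.286 -0.624 -7.878] M [0.013 0.223 0.019] 49.71702342251172 29.998550196178257
```

View pics/t3.png

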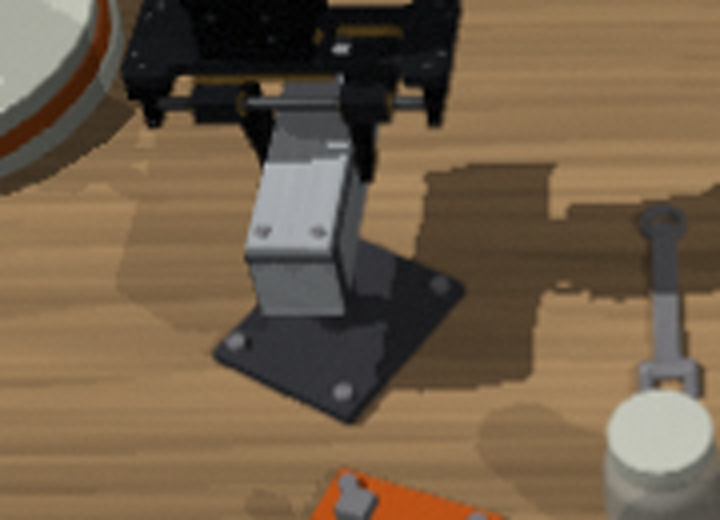

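The crop shows the level cassette at crop (305,220) over the base plate, close above the head. I'll lower it slowly in small steps.

Request:
step_arm --steps '[{"tx":-0.001,"ty":0,"tz":-0.004,"rx":0,"ry":0,"rz":0},{"tx":-0.001,"ty":0,"tz":-0.008,"rx":0,"ry":0,"rz":0},{"tx":-0.001,"ty":0,"tz":-0.01,"rx":0,"ry":0,"rz":0},{"tx":-0.001,"ty":0,"tz":-0.01,"rx":0,"ry":0,"rz":0},{"tx":-0.001,"ty":0,"tz":-0.01,"rx":0,"ry":0,"rz":0}]'

```text
time_s: 8.95
position: [454.1, -216.3, 109.4]
tcp_rot: [0.006, 1.0, 0.0, 0.0]
force: [0.5, 0.2, -7.2]
opening: 49.7
grasp_force: 30.0
```

Request:
step_arm --steps '[{"tx":0,"ty":0,"tz":-0.002,"rx":0,"ry":0,"rz":0},{"tx":0,"ty":0,"tz":-0.002,"rx":0,"ry":0,"rz":0},{"tx":0,"ty":0,"tz":-0.002,"rx":0,"ry":0,"rz":0}]'

```text
time_s: 9.32
position: [454.1, -216.4, 108.7]
tcp_rot: [0.006, 1.0, 0.0, 0.0]
force: [-2.3, 1.4, -1.8]
opening: 50.0
grasp_force: 30.0
```

```bash
sed -i 's/range(12)/range(6)/' tilt.py; python3 tilt.py t4
```

```text
M [0.22118201 0.64722786 0.05053399] [0.05273645 0.0465303  0.02287449] F [-2.60810857  0.96912617  0.19884132] [0.45187087 0.36314251 0.77330231] pos [ 454.11275408 -216.32594704  108.64903835] t 9.625
-80 8 37.5; -60 16 37.4; -40 42 38.3; -20 79 37.5; 0 103 37.6; 20 99 37.3; 40 107 37.4; 60 117 37.2; 80 186 35.9; 100 39 29.1;
```

Request:
step_arm --steps '[{"tx":0,"ty":0,"tz":0,"rx":0,"ry":0,"rz":0},{"tx":0,"ty":0,"tz":0,"rx":0,"ry":0,"rz":0}]' --gripper 0.36

```text
time_s: 9.88
position: [455.3, -216.6, 108.8]
tcp_rot: [0.006, 1.0, -0.0, 0.001]
force: [-0.4, -0.4, -0.2]
opening: 54.7
grasp_force: 0.0
```

```bash
python3 tilt.py t5; python3 s.py
```

```text
M [0.01712293 0.00850615 0.01225333] [0.02068461 0.02791641 0.02878873] F [ 0.19724593  0.00566754 -0.34092825] [0.30122444 0.3607581  0.31535105] pos [ 454.25483722 -216.3034964   108.35641329] t 10.175
-80 10 37.7; -60 14 36.7; -40 41 37.8; -20 72 37.6; 0 99 37.4; 20 106 37.5; 40 107 37.5; 60 113 37.6; 80 184 36.2; 100 39 30.2; 10.175 [ 454.255 -216.303  108.356] yaxis deg 89.30997362375408 tool z [ 0. -0. -1.] F [ 0.13   0.063 -0.3  ] M [-0.004 -0.003 -0.024] 55.76616398515914 0.0
```

It stands level without the grip. I'll open fully, then retreat straight up.

Request:
step_arm --steps '[{"tx":0,"ty":0,"tz":0,"rx":0,"ry":0,"rz":0},{"tx":0,"ty":0,"tz":0,"rx":0,"ry":0,"rz":0},{"tx":0,"ty":0,"tz":0.02,"rx":0,"ry":0,"rz":0},{"tx":0,"ty":0,"tz":0.07,"rx":0,"ry":0,"rz":0},{"tx":0,"ty":0,"tz":0.14,"rx":0,"ry":0,"rz":0},{"tx":0,"ty":0,"tz":0.2,"rx":0,"ry":0,"rz":0},{"tx":0,"ty":0,"tz":0.24,"rx":0,"ry":0,"rz":0},{"tx":0,"ty":0,"tz":0.24,"rx":0,"ry":0,"rz":0}]' --gripper 0

```text
time_s: 11.18
position: [455.1, -216.8, 230.3]
tcp_rot: [0.006, 1.0, -0.001, 0.002]
force: [-1.2, -0.4, 0.4]
opening: 86.8
grasp_force: 0.0
```

```bash
python3 s.py; python3 - <<'E'
from h import *
p,d=bot.camera("scene"); cv2.imwrite("pics/t6.png",p)
P=cloud("scene",d)
q=P[(abs(P[...,0]-454)<100)&(abs(P[...,1]+216)<20)&(abs(P[...,2]-146)<20)]
print(np.linalg.lstsq(np.c_[q[:,:2]-[454,-216],np.ones(len(q))],q[:,2],rcond=None)[0])
E
```

```text
11.175 [ 455.078 -216.767  230.314] yaxis deg 89.3034282575234 tool z [ 0.004 -0.001 -1.   ] F [-1.205 -0.359  0.392] M [-0.015  0.05   0.025] 86.77962953470646 0.0
[-1.83126633e-02 -8.48556198e-04  1.45506158e+02]
```

View pics/t6.png

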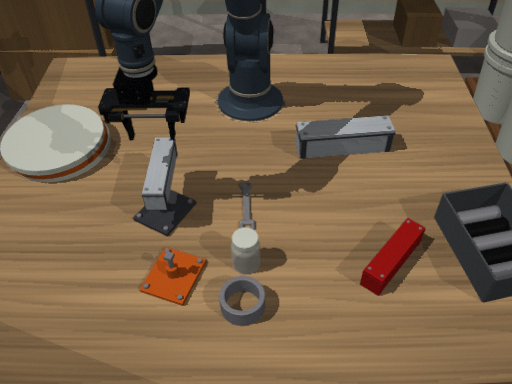

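The picture shows the cassette standing level on the rest at scene (160,175), with the gripper clear above it at (145,110). The tape roll, jar and wrench are where they were.

```bash
python3 -c "
from workcell import bot
print(bot.finish_job())"
```

```text
the job is handed in; nothing more can be done
None
```

The cassette is on the rest's head, lid up, level and released, with its balance point found about 30 mm from the middle; I handed the job in at about 11 s, and no verdict came back.

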